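Seat the reference disc in the analyser tray and shut the tray

ROBOT

A 6-joint arm with a two-finger parallel gripper is mounted at the origin on the work surface. World frame = base frame: x ahead of the robot, y to its left, z up, the work surface at z = 0. Lengths are in mm, angles in rad, forces in N, time in s.
With the tool pointing down it reaches from about 200 to 875 mm from the base axis. Payload 3.4 kg.
Tool frame: the origin (TCP) lies at the very end of the fingers, on their centre line; the grasp point (between the pads) lies 19 mm behind it; x points along the fingers, y is the direction in which the jaws open and shut, and the axes are right-handed (so a half turn about x gives the same grasp; the last joint's range is limited). The gripper opens to 94 mm and grips with 3 to 60 N. Pads are 16 mm wide; open, the fingers measure 119 mm over their backs; the gripper's body (75 mm by 177 mm) begins 78 mm behind the grasp point.
Start: joints at [-1.294, 0.276, 1.505, -0, 1.361, -0.121], TCP at [222.753, -530.138, 205.493] pointing down, gripper open.
Joint ranges: [-2.89, 2.89], [-0.75, 2.08], [0.22, 2.7], [-1.18, 4.32], [0.11, 2.71], [-2.7, 2.7]. Speed limits (rad/s): [2.57, 2.57, 3.14, 3.14, 3.14, 3.14].

INTERFACE

Orientations are given as a unit quaternion [w, x, y, z].
In Python, from cell import telemetry, imaging, manip gives the robot as it stands.
- The arm moves only by the tool play_rows, never from a script. Its argument "moves" is a list of rows, each an object with "angular": the turn, a rotation vector about the tool's x, y, z in degrees, a list of three; "offset": the shift along the tool's x, y, z in mm, a list of three; "grip": the finger opening in mm, from 0 to 94. In form: [{"angular": [wx, wy, wz], "offset": [x, y, z], "grip": grip}, ...]. A call has 1 to 20 rows; each row shifts and turns the commanded pose from where the row before left it, along the tool's axes as they then stand; what a row does not reach is not made up. A row lasts 1/10 s, in which the tool goes at most 50 mm and 8.59 degrees, less where a joint would pass 70% of its speed; a pose out of reach is approached as far as the arm can. A call with a gripper value outside its range is refused whole. The fingers move at their own pace and stop on an object; "grip_force" is the grip in N (left out, the last holds). Time passes only in rows, so rows that do not move let the fingers close. It gives the time, the measured TCP pose, the force and the opening at its end, in the units of the state.
- telemetry.observe(): the state, without advancing time (a new reading comes with each control period).
- imaging.read_camera(name): name is "scene" or "top" or "wrist"; returns a dict with "color" (384x512x3 uint8, blue, green, red), "range_z" (384x512 float32, mm along the optical axis (not along the pixel's ray), 0 where there is no reading), "camera_matrix" (3x3 intrinsics, pixels), "rvec" (rotation vector, rad) and "tvec" (3), from world to camera coordinates, as OpenCV has them; the wrist camera has in their place "hand_eye" (4x4, takes a point from camera to tool coordinates, whose origin is the TCP and whose axes are the tool frame's). Camera axes: x right, y down, z forward; pixel columns grow to the right and rows downward; lengths in mm; the calibration is good to about 2 mm. The wrist camera is an equidistant fisheye: a pixel r from the principal point sees the ray r / f radians off the axis. A picture is of the moment at which its call begins: read the wrist's pose just before it.
- manip.hand_in(): hands the job in, once; it reports no verdict.
The state is a dict: "time_s": time; "qpos": joint angles; "dq": joint speeds; "tau": joint torques, N m; "tool_pos": TCP position; "tcp_rot": TCP orientation; "wrist_force": force on the tool from outside, world axes, zero at the start; "moment": the same for the moment, N m; "opening": opening from 0.0 (shut) to 1.0 (fully open).
Only numpy, scipy, OpenCV 4.12 (cv2) and the standard library are available. Lean on these libraries where they do the work, as an engineer would, in place of code of your own. Each camera call takes 0.05 s, during which the arm holds its last target.

TASK

The reference disc lies loose on the analyser's open sample tray. With the fingertips, slide it across the tray until it drops flat into its round recess, without taking it between the fingers or lifting it; then push the tray fully shut. Leave the other things on the bench where they are.

Things in the scene. Friction and masses are not known exactly. Their poses are not given: they have to be found in the camera images.
- disc_center (a point): Centre (half-way up) of the loose reference disc: a flat steel ring filled with brown pressed powder, 40 mm in diameter, 10 mm thick, about 45 g. At the start it lies flat on the tray between panel and recess, its centre 5 mm above the tray's flat. Seated in the recess, its centre is 3 mm below the flat and its top 2 mm above the flat.
- recess (a point): Centre of the mouth of the round recess, the only one in the bare aluminium tray, level with the tray's flat (45 mm above the bench): 43 mm in diameter, 8 mm deep, dark floor. It moves with the tray. z up; y along the tray's travel, pointing into the analyser (the way that shuts the tray); x across. The flat is 150 mm wide, 75 mm each side, and runs from the front panel, 150 mm before the recess, inward.
- tray_front (a point): Middle of the outer face of the tray's white front panel, 32.5 mm above the bench. The face looks along -y of the recess's axes, 162 mm from the recess. The panel is 176 mm wide, 12 mm thick, and reaches from 10 to 55 mm above the bench, that is 10 mm above the tray's flat.
- tray (a joint): How far the tray stands out of the analyser, in m: 0 fully shut (its panel against the analyser's front), 0.18 to 0.2 at the start. It slides with about 3 N of friction, stays where it is left, no latch.
- jar: Bystander: small clear screw jar with a black cap, 46 mm in diameter, 55 mm high, standing beside the tray at the +x side of it. Origin at the centre of its underside.
- brush: Bystander: small dusting brush, 150 mm long, lying beside the tray at the -x side of it, roughly parallel to it. Origin near its middle, on the bench.
- case: Bystander: closed flat case of the disc, 64 x 64 x 24 mm, lying in front of the tray's panel with at least 60 mm between. Origin at the centre of its underside.
- slot (a point): Middle of the lower edge of the analyser's cover, at its front, 53.5 mm above the bench; axes as the recess's. The tray shuts below it; the slot leaves 8.5 mm above the tray's flat, so the disc passes only when seated. The white analyser is fixed, 360 mm wide; its low cover, top 86 mm above the bench, reaches 225 mm back, and behind it the body rises to 265 mm.
Things that resemble listed ones, but are neither listed nor needed, are in the scene too. Of the things shaped like the part that bears disc_center, the bare steel one is meant.

How it is judged:
By the outcome, as a careful person would: the job done as asked, in the order asked, and still so for the second after the job is handed in, with the robot touching nothing.
It also fails if it takes over 54 s, if anything falls off the work surface, if the arm or the gripper's body presses on something with over 40 N, if the wrist force passes 120 N, or if a joint passes its speed limit or range.

## Working session

There is one attempt and no reset: what is moved stays moved. The work goes in short steps, Python scripts to look and compute and a tool call to move; the robot and the scene stay as the last step left them, time stands still between calls to the robot, and variables do not carry over. Pictures are saved under pics/ and viewed, and the job is handed in when it is done.

Besides the shell and the picture viewer there is one more tool, called by a JSON object that holds its "fn" and its "kwargs", one argument or row to a line. play_rows: Moves the arm, as the interface text tells. Its arguments: {"type":"object","properties":{"moves":{"type":"array"},"grip_force":{"type":"number"}},"required":["moves"]}

```bash
mkdir -p pics
cat > h.py <<'E'
import numpy as np, cv2
from cell import telemetry, imaging, manip
def snap(n,f):
    d=imaging.read_camera(n); cv2.imwrite('pics/'+f,d['color']); np.savez('pics/'+f+'.npz',**{k:v for k,v in d.items()}); return d
def w(d,u,v,z=None,plane=None):
    K=d['camera_matrix'];R=cv2.Rodrigues(np.array(d['rvec'],float))[0];t=np.array(d['tvec'],float).ravel()
    ray=np.array([(u-K[0,2])/K[0,0],(v-K[1,2])/K[1,1],1.])
    if plane is None:
        zz=d['range_z'][int(round(v)),int(round(u))] if z is None else z
        return R.T@(ray*zz-t)
    c=-R.T@t; r=R.T@ray; return c+r*(plane-c[2])/r[2]
def proj(d,P):
    return cv2.projectPoints(np.array(P,float).reshape(-1,3),np.array(d['rvec'],float),np.array(d['tvec'],float),d['camera_matrix'],None)[0].reshape(-1,2)
E
python3 - <<'E'
from h import *
s=telemetry.observe();print(s)
a=snap('scene','s0.png');b=snap('top','t0.png');
for d in(a,b):
  R=cv2.Rodrigues(np.array(d['rvec'],float))[0];print(-R.T@np.array(d['tvec']).ravel(),d['camera_matrix'])
E
```

```text
{'time_s': 0.0, 'qpos': array([-1.29397863e+00,  2.76589082e-01,  1.50608696e+00, -3.08315783e-06,
        1.36067432e+00, -1.21027979e-01]), 'dq': array([ 0.00073311, -0.00012682, -0.0016723 ,  0.00197704,  0.00085708,
        0.00093741]), 'tau': array([-1.04350209e-03, -4.04582191e+01, -2.37229925e+01,  6.99808029e-02,
        3.46175220e-02, -1.32036434e-04]), 'tool_pos': array([ 222.60404471, -529.57507453,  204.62650118]), 'tcp_rot': array([-0.13911456, -0.69311291, -0.14035351,  0.69321175]), 'wrist_force': array([1.11290098, 0.1749596 , 0.05589576]), 'moment': array([ 0.0511932 , -0.00157976,  0.00725286]), 'opening': 0.9983533404581286}
[ 865.83410333 -142.35542622  664.01849289] [[356.65830303   0.         258.71999624]
 [  0.         356.65830303 190.30136006]
 [  0.           0.           1.        ]]
[481.50642406  45.51740436 879.54275321] [[377.59374902   0.         250.88967592]
 [  0.         377.59374902 194.81363082]
 [  0.           0.           1.        ]]
```

View pics/s0.png

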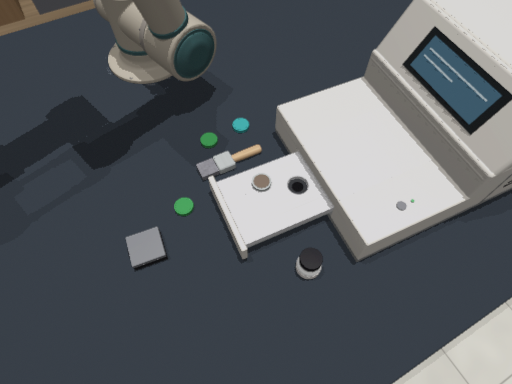

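View pics/t0.png

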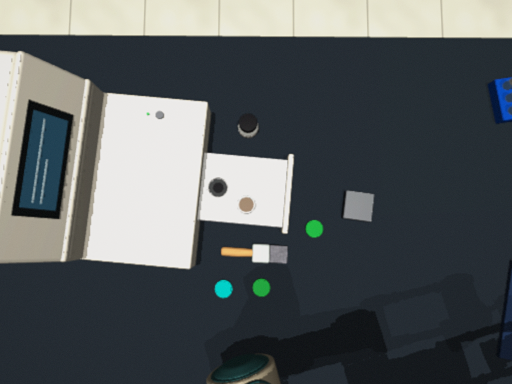

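The scene and top pictures agree. The candidates are the discs at top px (246,205) on the tray, (314,229) and (261,288) green, and (223,289) cyan. Only (246,205) is bare steel with brown powder and lies on the tray. The recess is at (218,187) and the panel at about (288,193). I'll confirm the disc in a crop and measure.

Run:
```python
from h import *
b=dict(np.load('pics/t0.png.npz'));a=dict(np.load('pics/s0.png.npz'))
c1=cv2.resize(b['color'][135:265,180:310],(520,520),interpolation=cv2.INTER_CUBIC)
c2=cv2.resize(a['color'][145:265,200:340],(0,0),fx=3,fy=3,interpolation=cv2.INTER_CUBIC)
cv2.imwrite('pics/c1.png',c1);cv2.imwrite('pics/c2.png',c2)
print('disc top',w(b,246,205,plane=55),w(a,261.5,181,plane=55))
print('recess',w(b,218,187,plane=45),w(a,298,185,plane=45))
for p in [(246,205),(218,187),(270,170),(270,215),(288,193),(205,187),(203,130),(225,215)]: print(p,w(b,*p).round(1))
```

```text
disc top [536.19479472  53.37488513  55.        ] [539.25107778  53.87962872  55.        ]
recess [576.72717047 115.90619258  45.        ] [578.6134236  117.06267435  45.        ]
(246, 205) [536.2  53.4  55.3]
(218, 187) [577.4 116.4  39.4]
(270, 170) [6.157e+02 1.000e-01 4.330e+01]
(270, 215) [5.149e+02 4.000e-01 4.500e+01]
(288, 193) [563.  -38.7  54.5]
(205, 187) [576.8 144.9  43.8]
(203, 130) [695.2 146.2  84.9]
(225, 215) [514.7 100.   41.5]
```

View pics/c1.png

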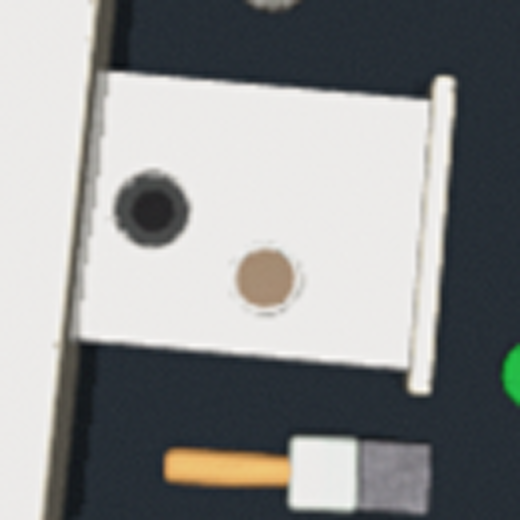

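View pics/c2.png

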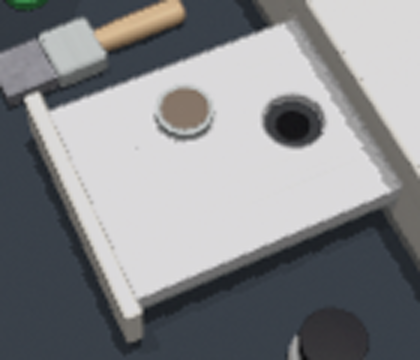

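The crop confirms it: c1 (266,279) is the bare steel ring with brown powder. The recess is c1 (152,209), dark, and the only one in the tray. Next I compute refined positions and a viewing pose.

```bash
cat >> h.py <<'E'
from scipy.spatial.transform import Rotation as Ro
def RT(s): q=s['tcp_rot']; return Ro.from_quat([q[1],q[2],q[3],q[0]])
def rel(P,yv=None,s=None):
    """offset in tool axes (mm) from the pose to world P"""
    s=s or telemetry.observe(); return RT(s).inv().apply(np.array(P)-s['tool_pos'])
E
python3 - <<'E'
from h import *
s=telemetry.observe();print(RT(s).as_matrix().round(3))
b=dict(np.load('pics/t0.png.npz'))
hsv=cv2.cvtColor(b['color'],cv2.COLOR_BGR2HSV);
roi=np.zeros(hsv.shape[:2],bool);roi[162:218,206:280]=1
def cen(m):
    m=m&roi;n,l,st,c=cv2.connectedComponentsWithStats(m.astype(np.uint8));i=1+np.argmax(st[1:,4]);return c[i],st[i]
c,st=cen((hsv[...,1]>40)&(hsv[...,2]>100));print('disc',c,st,w(b,*c,plane=55))
c,st=cen(hsv[...,2]<150);print('rec',c,st,w(b,*c,plane=45))
# tray axis via panel top pixels in 3D
pts=[]
for v in range(150,236):
    for u in range(270,300):
        P=w(b,u,v)
        if abs(P[2]-55)<4: pts.append(P)
pts=np.array(pts);print(len(pts),pts.mean(0));x=cv2.fitLine(pts[:,:2].astype(np.float32),cv2.DIST_HUBER,0,.01,.01).ravel();print(x, np.ptp(pts,0))
for c in [(358,206),(248,125),(268,254)]:print(w(b,*c))
c=w(b,218,187)
h=imaging.read_camera('wrist');print(h['hand_eye'],h['camera_matrix'])
E
```

```text
[[-0.     0.387 -0.922]
 [ 0.002 -0.922 -0.387]
 [-1.    -0.002 -0.   ]]
disc [245.82911392 204.31012658] [239 198  15  14 158] [537.70561463  53.75568536  55.        ]
rec [217.43984962 187.14661654] [209 178  18  19 266] [576.39442822 117.14741486  45.        ]
411 [563.63998503 -37.16679906  53.93287105]
[ 9.9639887e-01 -8.4789753e-02  5.6310065e+02 -3.7073387e+01] [172.37528472  23.15924527   7.22831473]
[ 537.00868723 -201.26838375   22.25004229]
[715.29192046  49.73468508  54.23664005]
[428.00138044   3.57394491  18.98139039]
[[ 3.49483648e-04 -2.30052844e-01  9.73178076e-01 -1.79673041e+02]
 [ 9.99999913e-01 -1.42976917e-04 -3.92914589e-04 -3.21379543e-01]
 [ 2.29533119e-04  9.73178128e-01  2.30052774e-01 -6.66654719e+01]
 [ 0.00000000e+00  0.00000000e+00  0.00000000e+00  1.00000000e+00]] [[297.31863964   0.         254.64673499]
 [  0.         297.31863964 191.91775006]
 [  0.           0.           1.        ]]
```

{"fn": "play_rows", "kwargs": {
  "moves": [
    {"angular": [-7.1,0,0],"offset": [0,0,0],"grip": 20},
    {"angular": [-7.1,0,0],"offset": [0,0,0],"grip": 20},
    {"angular": [-7.1,0,0],"offset": [0,0,0],"grip": 20},
    {"angular": [-7.1,0,0],"offset": [0,0,0],"grip": 20},
    {"angular": [-7.1,0,0],"offset": [0,0,0],"grip": 20},
    {"angular": [0,0,0],"offset": [0,-2.8,-41],"grip": 20},
    {"angular": [0,0,0],"offset": [0,-2.8,-41],"grip": 20},
    {"angular": [0,0,0],"offset": [0,-2.8,-41],"grip": 20},
    {"angular": [0,0,0],"offset": [0,-2.8,-41],"grip": 20},
    {"angular": [0,0,0],"offset": [0,-2.8,-41],"grip": 20},
    {"angular": [0,0,0],"offset": [0,-2.8,-41],"grip": 20},
    {"angular": [0,0,0],"offset": [0,-2.8,-41],"grip": 20},
    {"angular": [0,0,0],"offset": [0,-2.8,-41],"grip": 20},
    {"angular": [0,0,0],"offset": [0,-2.8,-41],"grip": 20},
    {"angular": [0,0,0],"offset": [0,-2.8,-41],"grip": 20},
    {"angular": [0,0,0],"offset": [0,-2.8,-41],"grip": 20},
    {"angular": [0,0,0],"offset": [0,-2.8,-41],"grip": 20},
    {"angular": [0,0,0],"offset": [0,-2.8,-41],"grip": 20},
    {"angular": [0,0,0],"offset": [0,-2.8,-41],"grip": 20},
    {"angular": [0,0,0],"offset": [0,0,0],"grip": 20}
  ]
}}

```text
time_s: 2.15
tool_pos: [492.7, -17.2, 205.2]
tcp_rot: [0.346, 0.617, 0.347, -0.616]
wrist_force: [0.6, -0.1, 0.7]
opening: 0.217
```

```bash
cat >> h.py <<'E'
def wpx(h,s,u,v,plane):
    K=h['camera_matrix'];H=np.array(h['hand_eye']);d=np.array([u-K[0,2],v-K[1,2]])
    r=np.hypot(*d);th=r/K[0,0];ray=np.array([*(d/max(r,1e-9)*np.sin(th)),np.cos(th)])
    R=RT(s).as_matrix();c=R@H[:3,3]+s['tool_pos'];q=R@H[:3,:3]@ray
    return c+q*(plane-c[2])/q[2]
E
python3 - <<'E'
from h import *
s=telemetry.observe();print(s['time_s'],s['tool_pos'],RT(s).as_matrix().round(3),s['opening'],s['wrist_force'],s['qpos'])
d=snap('wrist','w1.png')
E
```

```text
2.15 [492.7202931  -17.183436   205.15163789] [[ 0.001  0.854 -0.521]
 [ 0.002 -0.521 -0.854]
 [-1.    -0.    -0.002]] 0.21670945818058832 [ 0.63498036 -0.07884195  0.71051583] [-0.17791846  0.15175022  1.6717795   0.0023554   1.31762024  0.36954843]
```

View pics/w1.png

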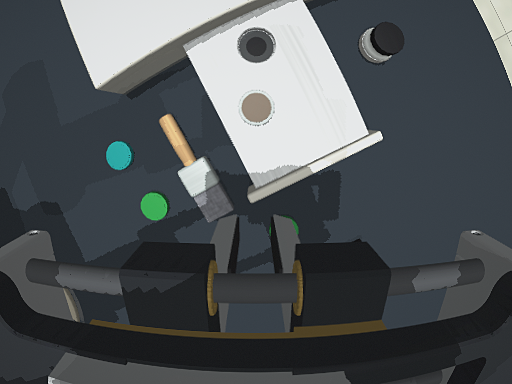

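The wrist view shows the disc at (257,108), the recess at (257,46) and the fingertips around (255,216), almost in line.

Run:
```python
from h import *
s=telemetry.observe();h=dict(np.load('pics/w1.png.npz'))
hsv=cv2.cvtColor(h['color'],cv2.COLOR_BGR2HSV)
def cen(m,r):
    q=np.zeros(m.shape,bool);q[r[0]:r[1],r[2]:r[3]]=1
    n,l,st,c=cv2.connectedComponentsWithStats((m&q).astype(np.uint8));i=1+np.argmax(st[1:,4]);return c[i],st[i]
c,st=cen((hsv[...,1]>40)&(hsv[...,2]>90),(85,130,235,280));D=wpx(h,s,*c,55);print(c,st,D)
c,st=cen(hsv[...,2]<150,(20,70,230,285));Rr=wpx(h,s,*c,45);print(c,st,Rr)
v=Rr-D;v[2]=0;print(np.linalg.norm(v),np.degrees(np.arctan2(v[1],v[0])))
print('disc,recess in tool',rel(D,s=s),rel(Rr,s=s))
```

```text
[255.98297214 107.10216718] [242  93  29  29 646] [536.61208892  51.9598886   55.        ]
[255.81083744  44.83152709] [ 238   27   38   36 1015] [575.00174422 114.94665485  45.        ]
73.76380113371458 58.63820894903172
disc,recess in tool [150.02144672   1.34632185 -84.3819704 ] [ 160.00253725    1.22258021 -158.1482288 ]
```

{"fn": "play_rows", "kwargs": {
  "moves": [
    {"angular": [0,0,0],"offset": [0,1.3,-21],"grip": 20},
    {"angular": [0,0,0],"offset": [0,0,-21],"grip": 20},
    {"angular": [0,0,0],"offset": [30,0,0],"grip": 20},
    {"angular": [0,0,0],"offset": [30,0,0],"grip": 20},
    {"angular": [0,0,0],"offset": [30,0,0],"grip": 20},
    {"angular": [0,0,0],"offset": [30,0,0],"grip": 20},
    {"angular": [0,0,0],"offset": [20,0,0],"grip": 20},
    {"angular": [0,0,0],"offset": [10,0,0],"grip": 20},
    {"angular": [0,0,0],"offset": [4,0,0],"grip": 20},
    {"angular": [0,0,0],"offset": [0,0,0],"grip": 20},
    {"angular": [0,0,0],"offset": [0,0,0],"grip": 20}
  ]
}}

```text
time_s: 3.3
tool_pos: [515.1, 13.4, 52.4]
tcp_rot: [0.345, 0.618, 0.344, -0.617]
wrist_force: [0.3, 0.8, 0.8]
opening: 0.211
```

Run:
```python
from h import *
s=telemetry.observe();print(s['tool_pos'],s['wrist_force'],s['opening'],RT(s).as_matrix()[:,0])
print(rel([536.61,51.96,50],s=s),rel([575,114.95,45],s=s))
d=snap('wrist','w2.png'); 
cv2.imwrite('pics/w2c.png',cv2.resize(d['color'][0:300,130:390],(0,0),fx=2,fy=2))
```

```text
[515.13684861  13.42553461  52.44807375] [0.31113412 0.77093457 0.76003024] 0.21062269322872842 [ 2.02399633e-03 -3.99668164e-04 -9.99997872e-01]
[  2.47612912  -2.00342364 -44.06642029] [   7.5286446    -2.48258453 -117.82802746]
```

View pics/w2c.png

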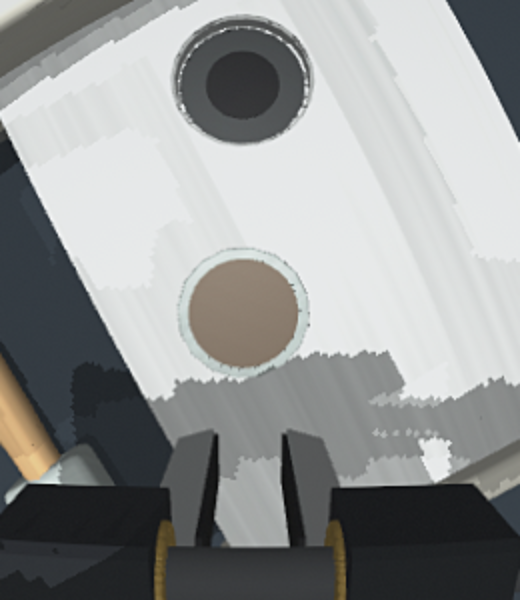

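```bash
cat > meas.py <<'E'
from h import *
def meas(h,s,dbox,rbox):
    hsv=cv2.cvtColor(h['color'],cv2.COLOR_BGR2HSV)
    def ell(m,r):
        q=np.zeros(m.shape,np.uint8);q[r[0]:r[1],r[2]:r[3]]=1
        cs=cv2.findContours((m&(q>0)).astype(np.uint8),cv2.RETR_EXTERNAL,cv2.CHAIN_APPROX_NONE)[0]
        c=max(cs,key=cv2.contourArea);return c.reshape(-1,2)
    def circ(c,pl):
        P=np.array([wpx(h,s,*p,pl)[:2] for p in c]);A=np.c_[2*P,np.ones(len(P))];x=np.linalg.lstsq(A,(P**2).sum(1),rcond=None)[0]
        return x[:2],np.sqrt(x[2]+x[0]**2+x[1]**2)
    out=[]
    if dbox: D=circ(ell((hsv[...,1]>40)&(hsv[...,2]>90),dbox),55);print('disc',D,'tool',rel([*D[0],50],s=s).round(2))
    if rbox: D=circ(ell(hsv[...,2]<150,rbox),45);print('rec',D,'tool',rel([*D[0],45],s=s).round(2))
E
python3 - <<'E'
from meas import *
h=dict(np.load('pics/w2.png.npz'));s=telemetry.observe();print(s['tool_pos'])
meas(h,s,(115,190,215,290),(5,75,210,290))
E
```

```text
[515.20489383  13.52314502  52.54330187]
disc (array([537.97860316,  54.43834569]), np.float64(15.951067236557092)) tool [  2.58  -2.14 -46.78]
rec (array([576.74055993, 118.22524047]), np.float64(21.179553168758332)) tool [   7.64   -2.72 -121.41]
```

{"fn": "play_rows", "kwargs": {
  "moves": [
    {"angular": [0,0,0],"offset": [2.5,-2.4,0],"grip": 20},
    {"angular": [0,0,0],"offset": [2,0,0],"grip": 20},
    {"angular": [0,0,0],"offset": [0,0,-5],"grip": 20},
    {"angular": [0,0,0],"offset": [0,0,-5],"grip": 20},
    {"angular": [0,0,0],"offset": [0,0,-5],"grip": 20},
    {"angular": [0,0,0],"offset": [0,0,-3],"grip": 20},
    {"angular": [0,0,0],"offset": [0,0,-3],"grip": 20},
    {"angular": [0,0,0],"offset": [0,0,-3],"grip": 20},
    {"angular": [0,0,0],"offset": [0,0,-4],"grip": 20},
    {"angular": [0,0,0],"offset": [0,0,-4],"grip": 20},
    {"angular": [0,0,0],"offset": [0,0,-4],"grip": 20},
    {"angular": [0,0,0],"offset": [0,0,-4],"grip": 20},
    {"angular": [0,0,0],"offset": [0,0,-4],"grip": 20},
    {"angular": [0,0,0],"offset": [0,0,-4],"grip": 20},
    {"angular": [0,0,0],"offset": [0,0,-4],"grip": 20},
    {"angular": [0,0,0],"offset": [0,0,-4],"grip": 20},
    {"angular": [0,0,0],"offset": [0,0,-3],"grip": 20},
    {"angular": [0,0,0],"offset": [0,0,0],"grip": 20},
    {"angular": [0,0,0],"offset": [0,0,0],"grip": 20}
  ]
}}

```text
time_s: 5.25
tool_pos: [543.3, 65.4, 46.9]
tcp_rot: [0.344, 0.618, 0.344, -0.618]
wrist_force: [-0.0, -0.7, 0.7]
opening: 0.214
```

Run:
```python
from meas import *
s=telemetry.observe();print(s['tool_pos'],s['wrist_force'],s['opening'])
print('old recess',rel([576.74,118.2,45],s=s))
d=snap('wrist','w3.png'); 
cv2.imwrite('pics/w3c.png',cv2.resize(d['color'][0:300,130:390],(0,0),fx=2,fy=2))
```

```text
[543.27397418  65.39874746  46.9279693 ] [-0.00363875 -0.68038996  0.7213352 ] 0.2138988978870783
old recess [  1.92817071   0.72700696 -62.50934201]
```

View pics/w3c.png

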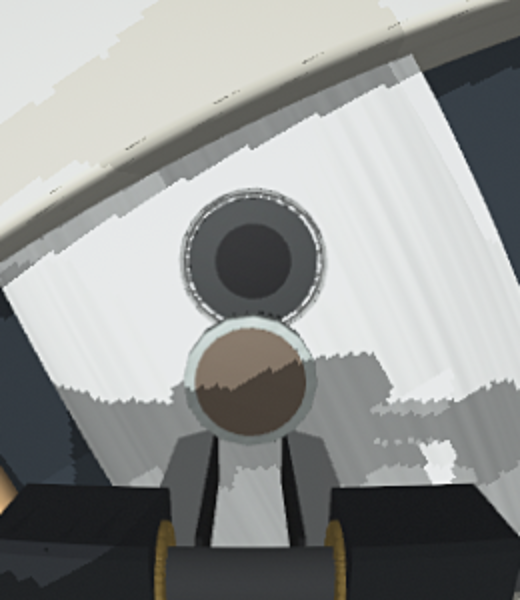

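{"fn": "play_rows", "kwargs": {
  "moves": [
    {"angular": [0,0,0],"offset": [-0.5,0.1,-3],"grip": 20},
    {"angular": [0,0,0],"offset": [-0.6,0.1,-3],"grip": 20},
    {"angular": [0,0,0],"offset": [0,0.1,-3],"grip": 20},
    {"angular": [0,0,0],"offset": [0,0.1,-3],"grip": 20},
    {"angular": [0,0,0],"offset": [0,0.1,-3],"grip": 20},
    {"angular": [0,0,0],"offset": [0,0.1,-3],"grip": 20},
    {"angular": [0,0,0],"offset": [0,0.1,-2],"grip": 20},
    {"angular": [0,0,0],"offset": [0,0,-2],"grip": 20},
    {"angular": [0,0,0],"offset": [0,0,-2],"grip": 20},
    {"angular": [0,0,0],"offset": [0,0,-2],"grip": 20},
    {"angular": [0,0,0],"offset": [0,0,-2],"grip": 20},
    {"angular": [0,0,0],"offset": [0,0,-2],"grip": 20},
    {"angular": [0,0,0],"offset": [0,0,-2],"grip": 20},
    {"angular": [0,0,0],"offset": [0,0,0],"grip": 20},
    {"angular": [0,0,0],"offset": [0,0,0],"grip": 20}
  ]
}}

```text
time_s: 6.8
tool_pos: [560.7, 92.2, 48.0]
tcp_rot: [0.344, 0.618, 0.344, -0.618]
wrist_force: [0.4, -0.1, 1.2]
opening: 0.213
```

Run:
```python
from meas import *
s=telemetry.observe();print(s['tool_pos'],s['wrist_force'],s['opening'])
print('old recess',rel([576.74,118.2,45],s=s))
d=snap('wrist','w4.png'); 
cv2.imwrite('pics/w4c.png',cv2.resize(d['color'][0:300,130:390],(0,0),fx=2,fy=2))
```

```text
[560.71593662  92.2449291   48.03200001] [ 0.4469286  -0.10323597  1.18886387] 0.21317625841896579
old recess [ 3.03411916e+00 -7.04574807e-03 -3.05028426e+01]
```

View pics/w4c.png

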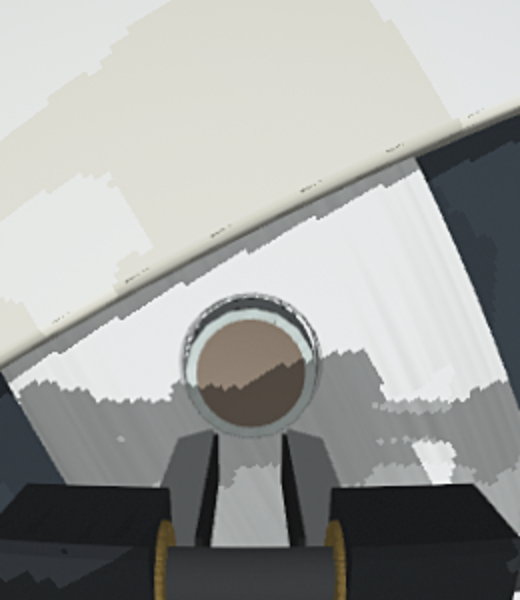

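The disc is at crop (251,373) and the recess ring is centred around (251,362). It isn't seated yet and needs about 5 mm more.

{"fn": "play_rows", "kwargs": {
  "moves": [
    {"angular": [0,0,0],"offset": [0,0,-1.5],"grip": 20},
    {"angular": [0,0,0],"offset": [0,0,-1.5],"grip": 20},
    {"angular": [0,0,0],"offset": [0,0,-1.5],"grip": 20},
    {"angular": [0,0,0],"offset": [0,0,-1],"grip": 20},
    {"angular": [0,0,0],"offset": [0,0,0],"grip": 20},
    {"angular": [0,0,0],"offset": [0,0,0],"grip": 20}
  ]
}}

```text
time_s: 7.45
tool_pos: [563.6, 96.8, 48.0]
tcp_rot: [-0.344, -0.618, -0.344, 0.618]
wrist_force: [0.3, 0.6, -0.2]
opening: 0.216
```

Run:
```python
from meas import *
s=telemetry.observe();print(s['tool_pos'],s['wrist_force'],s['opening'])
print('old recess',rel([576.74,118.2,45],s=s))
d=snap('wrist','w5.png'); 
cv2.imwrite('pics/w5c.png',cv2.resize(d['color'][120:240,190:320],(0,0),fx=4,fy=4))
```

```text
[563.55131376  96.84296022  48.03567395] [ 0.28043711  0.59165835 -0.16063965] 0.21555289908066863
old recess [ 3.03285817e+00 -2.08086304e-03 -2.51014278e+01]
```

View pics/w5c.png

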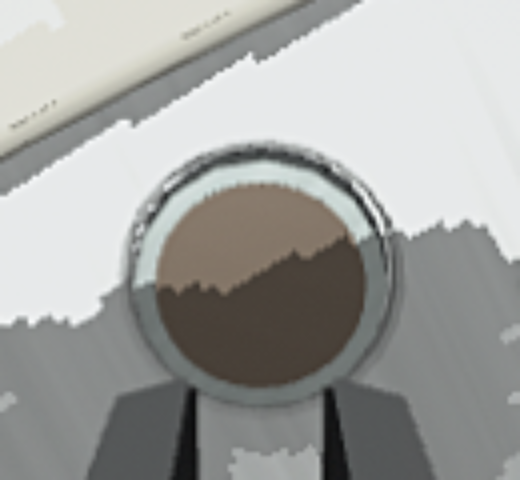

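```bash
cat >> meas.py <<'E'
def wdep(h,s,u,v):
    K=h['camera_matrix'];H=np.array(h['hand_eye']);d=np.array([u-K[0,2],v-K[1,2]]);r=np.hypot(*d);th=r/K[0,0]
    ray=np.array([*(d/max(r,1e-9)*np.tan(th)),1.])*h['range_z'][v,u];p=H[:3,:3]@ray+H[:3,3]
    return RT(s).apply(p)+s['tool_pos']
def hts(f,us,vs):
    h=dict(np.load('pics/'+f+'.npz'));s=telemetry.observe()
    for v in vs: print(v,[round(float(wdep(h,s,u,v)[2]),1) for u in us])
E
python3 - <<'E'
from meas import *
hts('w5.png',range(215,300,6),range(150,228,5))
E
```

```text
150 [45.9, 44.6, 45.7, 45.7, 45.9, 46.1, 45.6, 46.0, 45.8, 46.4, 44.8, 46.4, 46.1, 44.0, 45.8]
155 [45.0, 46.7, 45.5, 45.6, 45.5, 46.0, 45.9, 44.6, 46.6, 45.0, 44.7, 45.6, 45.7, 45.7, 45.9]
160 [44.8, 46.0, 45.6, 45.8, 46.0, 38.8, 44.3, 45.9, 39.5, 36.6, 46.2, 44.3, 45.8, 45.5, 44.4]
165 [44.4, 45.1, 46.0, 35.8, 47.1, 47.6, 47.1, 48.3, 46.0, 47.1, 38.3, 45.8, 46.5, 44.7, 45.7]
170 [45.5, 45.9, 43.8, 46.5, 47.7, 46.7, 48.0, 46.4, 49.2, 48.3, 47.1, 36.4, 44.9, 44.8, 227.7]
175 [45.3, 45.8, 45.4, 46.9, 47.4, 46.5, 46.4, 47.9, 47.1, 48.6, 48.2, 47.4, 45.2, 45.4, 45.8]
180 [46.0, 45.2, 47.6, 47.3, 48.0, 47.6, 48.2, 46.7, 47.3, 48.9, 47.5, 47.0, 37.3, 45.2, 45.8]
185 [44.3, 45.1, 46.4, 48.3, 46.9, 47.5, 48.7, 48.1, 48.0, 47.9, 47.3, 46.6, 37.5, 45.4, 45.5]
190 [44.9, 44.2, 48.2, 46.6, 48.3, 47.7, 47.2, 45.7, 47.5, 47.1, 48.5, 47.7, 37.6, 45.7, 45.4]
195 [45.8, 44.2, 46.5, 47.5, 47.3, 48.1, 47.9, 47.3, 46.8, 47.0, 48.2, 47.5, 40.3, 44.2, 45.2]
200 [44.6, 45.1, 47.4, 46.9, 47.7, 47.9, 46.7, 48.7, 47.7, 47.3, 47.0, 47.7, 44.3, 45.4, 46.4]
205 [44.7, 44.9, 41.2, 47.3, 47.6, 48.3, 47.7, 47.7, 48.2, 47.4, 47.3, 46.6, 46.6, 44.8, 45.5]
210 [45.1, 45.6, 45.2, 47.5, 46.8, 47.4, 46.7, 47.8, 47.6, 47.6, 47.4, 43.7, 45.4, 44.3, 45.3]
215 [45.1, 45.4, 45.3, 50.4, 46.7, 46.8, 48.6, 47.8, 47.0, 47.1, 50.4, 45.5, 45.2, 44.9, 45.3]
220 [45.5, 60.1, 61.6, 60.2, 46.2, 43.6, 46.3, 46.6, 227.7, 45.3, 61.0, 59.7, 60.5, 46.0, 45.0]
225 [44.2, 68.5, 68.5, 67.7, 45.1, 45.0, 45.7, 45.7, 45.1, 45.3, 68.8, 69.5, 68.9, 69.3, 44.4]
```

The depth readings show the disc top uniform at about 47.6 against a flat of about 45.6. That is 2 mm proud and level, so it is seated. Next I lift, turn to the tray axis and go round to the panel's front.

{"fn": "play_rows", "kwargs": {
  "moves": [
    {"angular": [0,0,0],"offset": [-5,0,0],"grip": 20},
    {"angular": [0,0,0],"offset": [-20,0,0],"grip": 20},
    {"angular": [0,0,0],"offset": [-25,0,0],"grip": 20},
    {"angular": [0,0,0],"offset": [-20,0,0],"grip": 0},
    {"angular": [-6.6,0,0],"offset": [0,0,0],"grip": 0},
    {"angular": [-6.6,0,0],"offset": [0,0,0],"grip": 0},
    {"angular": [-6.6,0,0],"offset": [0,0,0],"grip": 0},
    {"angular": [-6.6,0,0],"offset": [0,0,0],"grip": 0},
    {"angular": [0,0,0],"offset": [0,2.8,34],"grip": 0},
    {"angular": [0,0,0],"offset": [0,2.8,34],"grip": 0},
    {"angular": [0,0,0],"offset": [0,2.8,34],"grip": 0},
    {"angular": [0,0,0],"offset": [0,2.9,34],"grip": 0},
    {"angular": [0,0,0],"offset": [0,0,34],"grip": 0},
    {"angular": [0,0,0],"offset": [0,0,0],"grip": 0},
    {"angular": [0,0,0],"offset": [0,0,0],"grip": 0}
  ]
}}

```text
time_s: 9.0
tool_pos: [559.0, -73.9, 118.3]
tcp_rot: [0.476, 0.523, 0.476, -0.523]
wrist_force: [0.7, -0.2, 0.6]
opening: 0.005
```

Run:
```python
from meas import *
s=telemetry.observe();print(s['tool_pos'],s['wrist_force'],s['opening'],RT(s).as_matrix().round(3),s['qpos'])
print('target',rel([560.4,-73,32],s=s))
d=snap('wrist','w6.png');snap('top','t6.png')
```

```text
[559.02244038 -73.8651983  118.33559601] [ 0.65224048 -0.2060038   0.64989978] 0.005462911255564337 [[ 0.     0.996 -0.094]
 [ 0.001 -0.094 -0.996]
 [-1.     0.    -0.001]] [-2.55164323e-01  3.21283568e-01  1.66604247e+00  6.33594213e-04
  1.15411689e+00 -1.60799584e-01]
target [86.33643401  1.26889068 -0.94416895]
```

View pics/w6.png

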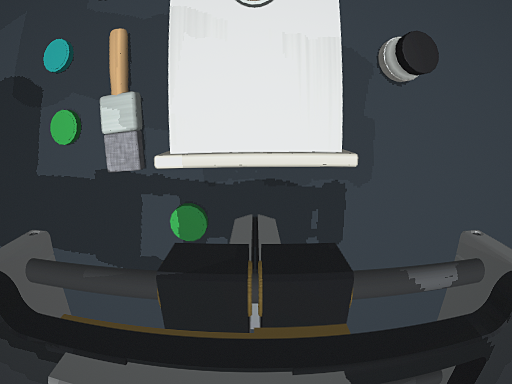

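View pics/t6.png

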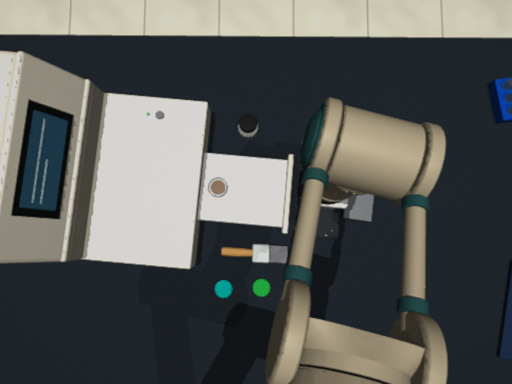

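{"fn": "play_rows", "kwargs": {
  "moves": [
    {"angular": [0,0,0],"offset": [25,0.7,0],"grip": 0},
    {"angular": [0,0,0],"offset": [30,0.7,0],"grip": 0},
    {"angular": [0,0,0],"offset": [20,0,0],"grip": 0},
    {"angular": [0,0,0],"offset": [11,0,0],"grip": 0},
    {"angular": [0,0,0],"offset": [0,0,-8],"grip": 0},
    {"angular": [0,0,0],"offset": [0,0,-4],"grip": 0},
    {"angular": [0,0,0],"offset": [0,0,-3],"grip": 0},
    {"angular": [0,0,0],"offset": [0,0,-3],"grip": 0},
    {"angular": [0,0,0],"offset": [0,0,-3],"grip": 0},
    {"angular": [0,0,0],"offset": [0,0,-3],"grip": 0},
    {"angular": [0,0,0],"offset": [0,0,-3],"grip": 0},
    {"angular": [0,0,0],"offset": [0,0,-5],"grip": 0},
    {"angular": [0,0,0],"offset": [0,0,-6],"grip": 0},
    {"angular": [0,0,0],"offset": [0,0,-6],"grip": 0},
    {"angular": [0,0,0],"offset": [0,0,-6],"grip": 0}
  ]
}}

```text
time_s: 10.6
tool_pos: [565.5, -23.4, 32.1]
tcp_rot: [0.477, 0.523, 0.476, -0.522]
wrist_force: [0.7, -2.9, 2.8]
opening: 0.006
```

Run:
```python
from meas import *
s=telemetry.observe();print(s['tool_pos'],s['wrist_force'])
d=snap('wrist','w7.png');b=snap('top','t7.png')
print('slot front',[w(b,u,150).round(0) for u in range(200,212,2)])
```

```text
[565.47433845 -23.38716116  32.13162179] [ 0.66733462 -2.89351299  2.75620966]
slot front [array([651., 152.,  86.]), array([652., 148.,  83.]), array([659., 148.,  48.]), array([665., 147.,  22.]), array([670., 144.,  -1.]), array([670., 139.,   1.])]
```

View pics/w7.png

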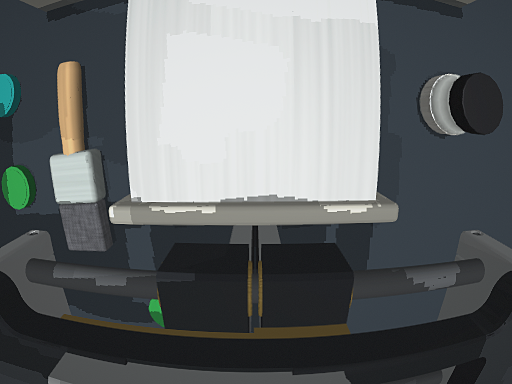

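The panel is in contact at wrist px (253,213), pushing with about 3 N, and the brush and jar are clear. I continue gently while the disc passes the slot.

{"fn": "play_rows", "kwargs": {
  "moves": [
    {"angular": [0,0,0],"offset": [0,0,-4],"grip": 0},
    {"angular": [0,0,0],"offset": [0,0,-4],"grip": 0},
    {"angular": [0,0,0],"offset": [0,0,-4],"grip": 0},
    {"angular": [0,0,0],"offset": [0,0,-4],"grip": 0},
    {"angular": [0,0,0],"offset": [0,0,-4],"grip": 0},
    {"angular": [0,0,0],"offset": [0,0,-4],"grip": 0},
    {"angular": [0,0,0],"offset": [0,0,-4],"grip": 0},
    {"angular": [0,0,0],"offset": [0,0,-4],"grip": 0}
  ]
}}

```text
time_s: 11.5
tool_pos: [567.3, 8.4, 31.7]
tcp_rot: [-0.476, -0.522, -0.477, 0.523]
wrist_force: [-2.2, -3.1, -2.1]
opening: 0.003
```

{"fn": "play_rows", "kwargs": {
  "moves": [
    {"angular": [0,0,0],"offset": [0,0,-6],"grip": 0},
    {"angular": [0,0,0],"offset": [0,0,-6],"grip": 0},
    {"angular": [0,0,0],"offset": [0,0,-6],"grip": 0},
    {"angular": [0,0,0],"offset": [0,0,-6],"grip": 0},
    {"angular": [0,0,0],"offset": [0,0,-6],"grip": 0},
    {"angular": [0,0,0],"offset": [0,0,-6],"grip": 0},
    {"angular": [0,0,0],"offset": [0,0,-6],"grip": 0},
    {"angular": [0,0,0],"offset": [0,0,-6],"grip": 0},
    {"angular": [0,0,0],"offset": [0,0,-6],"grip": 0},
    {"angular": [0,0,0],"offset": [0,0,-6],"grip": 0},
    {"angular": [0,0,0],"offset": [0,0,-6],"grip": 0},
    {"angular": [0,0,0],"offset": [0,0,-6],"grip": 0},
    {"angular": [0,0,0],"offset": [0,0,-6],"grip": 0},
    {"angular": [0,0,0],"offset": [0,0,-6],"grip": 0},
    {"angular": [0,0,0],"offset": [0,0,-6],"grip": 0},
    {"angular": [0,0,0],"offset": [0,0,-6],"grip": 0},
    {"angular": [0,0,0],"offset": [0,0,-6],"grip": 0}
  ]
}}

```text
time_s: 13.2
tool_pos: [577.5, 110.1, 32.1]
tcp_rot: [-0.476, -0.523, -0.476, 0.523]
wrist_force: [-2.5, -3.1, 0.1]
opening: 0.005
```

Run:
```python
from meas import *
s=telemetry.observe();print(s['tool_pos'],s['wrist_force'])
d=snap('wrist','w8.png');b=snap('top','t8.png')
```

```text
[577.45091714 110.10772171  32.07514684] [-2.54135954 -3.10124102  0.11774959]
```

View pics/w8.png

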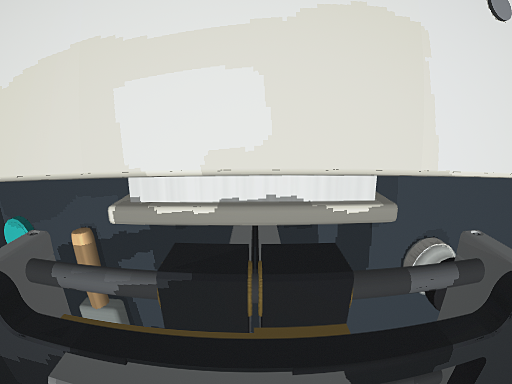

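The wrist view shows the panel at row 205 and the cover edge at row 177, leaving roughly 20 to 25 mm. The force is steady at 3 N.

{"fn": "play_rows", "kwargs": {
  "moves": [
    {"angular": [0,0,0],"offset": [0,0,-3],"grip": 0},
    {"angular": [0,0,0],"offset": [0,0,-3],"grip": 0},
    {"angular": [0,0,0],"offset": [0,0,-3],"grip": 0},
    {"angular": [0,0,0],"offset": [0,0,-3],"grip": 0},
    {"angular": [0,0,0],"offset": [0,0,-3],"grip": 0},
    {"angular": [0,0,0],"offset": [0,0,-2],"grip": 0},
    {"angular": [0,0,0],"offset": [0,0,-1],"grip": 0},
    {"angular": [0,0,0],"offset": [0,0,-1],"grip": 0},
    {"angular": [0,0,0],"offset": [0,0,-1],"grip": 0}
  ]
}}

```text
time_s: 14.2
tool_pos: [579.5, 129.5, 32.2]
tcp_rot: [0.476, 0.523, 0.476, -0.523]
wrist_force: [1.8, -3.7, 1.6]
opening: 0.005
```

{"fn": "play_rows", "kwargs": {
  "moves": [
    {"angular": [0,0,0],"offset": [0,0,-1],"grip": 0},
    {"angular": [0,0,0],"offset": [0,0,-1],"grip": 0},
    {"angular": [0,0,0],"offset": [0,0,0],"grip": 0}
  ]
}}

```text
time_s: 14.5
tool_pos: [579.3, 131.7, 32.0]
tcp_rot: [-0.476, -0.523, -0.476, 0.523]
wrist_force: [0.9, -1.9, 1.4]
opening: 0.008
```

{"fn": "play_rows", "kwargs": {
  "moves": [
    {"angular": [0,0,0],"offset": [0,0,-1],"grip": 0},
    {"angular": [0,0,0],"offset": [0,0,-1],"grip": 0},
    {"angular": [0,0,0],"offset": [0,0,0],"grip": 0}
  ]
}}

```text
time_s: 14.8
tool_pos: [579.3, 131.9, 32.1]
tcp_rot: [-0.477, -0.521, -0.476, 0.523]
wrist_force: [1.8, -6.8, 3.2]
opening: 0.006
```

{"fn": "play_rows", "kwargs": {
  "moves": [
    {"angular": [0,0,0],"offset": [0,0,-1],"grip": 0},
    {"angular": [0,0,0],"offset": [0,0,-0.5],"grip": 0},
    {"angular": [0,0,0],"offset": [0,0,0],"grip": 0}
  ]
}}

```text
time_s: 15.1
tool_pos: [579.3, 131.9, 32.1]
tcp_rot: [-0.478, -0.521, -0.476, 0.524]
wrist_force: [0.2, -11.3, 4.4]
opening: 0.003
```

Run:
```python
from meas import *
s=telemetry.observe();print(s['tool_pos'],s['wrist_force'])
d=snap('wrist','w9.png')
cv2.imwrite('pics/w9c.png',cv2.resize(d['color'][150:260,90:420],(0,0),fx=2.4,fy=2.4))
```

```text
[579.30455796 131.93865354  32.09077464] [  0.17862485 -11.34686063   4.43356472]
```

View pics/w9c.png

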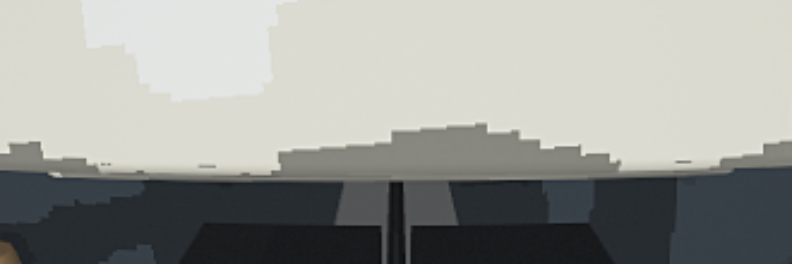

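The tray is at a hard stop: 11 N with no further motion. I back away and check from outside.

{"fn": "play_rows", "kwargs": {
  "moves": [
    {"angular": [0,0,0],"offset": [0,0,5],"grip": 0},
    {"angular": [0,0,0],"offset": [0,0,15],"grip": 0},
    {"angular": [0,0,0],"offset": [0,0,30],"grip": 0},
    {"angular": [0,0,0],"offset": [0,0,30],"grip": 0},
    {"angular": [0,0,0],"offset": [-40,0,20],"grip": 0},
    {"angular": [0,0,0],"offset": [-45,0,20],"grip": 0},
    {"angular": [0,0,0],"offset": [-45,0,20],"grip": 0},
    {"angular": [0,0,0],"offset": [-20,0,30],"grip": 0},
    {"angular": [0,0,0],"offset": [0,0,0],"grip": 0},
    {"angular": [0,0,0],"offset": [0,0,0],"grip": 0}
  ]
}}

```text
time_s: 16.15
tool_pos: [563.3, -34.2, 181.7]
tcp_rot: [0.475, 0.523, 0.476, -0.523]
wrist_force: [0.5, 0.8, -0.4]
opening: 0.007
```

Run:
```python
from meas import *
s=telemetry.observe();print(s['tool_pos'],s['wrist_force'])
d=snap('wrist','w10.png');b=snap('top','t10.png');a=snap('scene','s10.png')
cv2.imwrite('pics/f.png',np.hstack([a['color'],b['color']])[:, :][::1])
i=np.hstack([cv2.resize(a['color'],(400,300)),cv2.resize(b['color'],(400,300))]);cv2.imwrite('pics/f.png',np.vstack([i,cv2.resize(d['color'],(400,300)).repeat(1,0) if 0 else np.hstack([cv2.resize(d['color'],(400,300)),cv2.resize(b['color'][110:260,160:360],(400,300))])]))
h=d
for v in range(110,230,6): print(v,[wdep(h,s,u,v)[1:].round(0).tolist() for u in (200,256)])
```

```text
[563.31868593 -34.18192871 181.69376529] [ 0.52137468  0.8473415  -0.37358625]
110 [[56.0, 0.0], [48.0, 0.0]]
116 [[48.0, 0.0], [41.0, 0.0]]
122 [[41.0, -1.0], [34.0, 1.0]]
128 [[34.0, 1.0], [26.0, 0.0]]
134 [[32.0, 361.0], [19.0, 1.0]]
140 [[19.0, 0.0], [12.0, 1.0]]
146 [[12.0, -1.0], [5.0, 1.0]]
152 [[4.0, 0.0], [-3.0, 1.0]]
158 [[-3.0, -1.0], [-10.0, 1.0]]
164 [[-11.0, -0.0], [-17.0, 1.0]]
170 [[-18.0, -0.0], [-25.0, 0.0]]
176 [[-25.0, 1.0], [-32.0, 0.0]]
182 [[-33.0, 0.0], [-40.0, 1.0]]
188 [[-41.0, -1.0], [-48.0, -1.0]]
194 [[-49.0, -1.0], [-55.0, -0.0]]
200 [[-56.0, 1.0], [-63.0, 1.0]]
206 [[-64.0, 1.0], [-70.0, 1.0]]
212 [[-73.0, -1.0], [-78.0, 1.0]]
218 [[-80.0, 0.0], [-26.0, 186.0]]
224 [[-85.0, 11.0], [-25.0, 198.0]]
```

View pics/f.png

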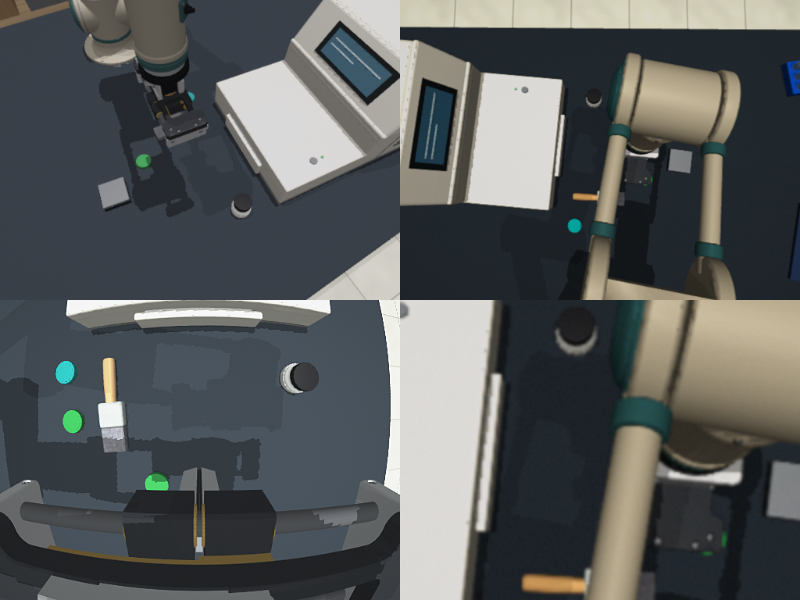

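Run:
```python
from meas import *
s=telemetry.observe();h=dict(np.load('pics/w10.png.npz'))
for u in (195,225,256,285,310):
  print(u,[wdep(h,s,u,v).round(0).tolist() for v in range(0,34,3)])
```

```text
195 [[523.0, 161.0, 86.0], [523.0, 160.0, 82.0], [521.0, 160.0, 75.0], [520.0, 160.0, 66.0], [518.0, 160.0, 59.0], [517.0, 158.0, 53.0], [517.0, 154.0, 56.0], [517.0, 151.0, 54.0], [516.0, 148.0, 51.0], [514.0, 149.0, 41.0], [511.0, 150.0, 28.0], [509.0, 149.0, 17.0]]
225 [[552.0, 158.0, 83.0], [551.0, 157.0, 77.0], [550.0, 157.0, 69.0], [550.0, 158.0, 59.0], [548.0, 160.0, 45.0], [549.0, 152.0, 55.0], [548.0, 149.0, 54.0], [548.0, 146.0, 52.0], [547.0, 146.0, 45.0], [546.0, 147.0, 32.0], [545.0, 146.0, 23.0], [543.0, 150.0, -2.0]]
256 [[581.0, 155.0, 81.0], [581.0, 154.0, 76.0], [581.0, 155.0, 65.0], [581.0, 154.0, 59.0], [581.0, 153.0, 55.0], [581.0, 150.0, 52.0], [580.0, 146.0, 53.0], [580.0, 143.0, 52.0], [580.0, 143.0, 41.0], [580.0, 143.0, 31.0], [580.0, 142.0, 22.0], [580.0, 145.0, 0.0]]
285 [[609.0, 153.0, 81.0], [609.0, 152.0, 75.0], [610.0, 153.0, 67.0], [611.0, 152.0, 60.0], [611.0, 151.0, 54.0], [611.0, 147.0, 54.0], [610.0, 143.0, 55.0], [611.0, 141.0, 51.0], [611.0, 140.0, 43.0], [612.0, 141.0, 30.0], [613.0, 141.0, 20.0], [616.0, 143.0, -1.0]]
310 [[633.0, 152.0, 84.0], [634.0, 151.0, 78.0], [635.0, 151.0, 70.0], [636.0, 150.0, 63.0], [640.0, 153.0, 44.0], [637.0, 146.0, 54.0], [637.0, 143.0, 54.0], [637.0, 139.0, 53.0], [638.0, 139.0, 45.0], [639.0, 138.0, 37.0], [641.0, 138.0, 25.0], [643.0, 137.0, 14.0]]
```

The panel's outer face stands 12 mm (its own thickness) proud of the cover front across the whole width, so the tray is shut. The jar, brush and case look unmoved.

```bash
python3 -c "
from h import *
print(manip.hand_in())"
```

```text
the job is handed in; nothing more can be done
None
```

The disc is in its recess and the tray is pushed fully shut. I handed the job in with the arm clear of everything, about 16 s into the 54 s allowed.

- **Disc:** I pushed the bare steel disc about 74 mm across the tray with two fingertips 20 mm apart, too narrow to take it between them. Once it dropped in, the wrist depth readings put its top about 2 mm above the flat and level, as a seated disc should be.
- **Tray:** I pushed the panel with closed fingers at about 3 N, and it stayed at that force while the disc passed the slot. At the end it held still under 11 N. After I backed off, the panel's outer face stood about 12 mm (its own thickness) in front of the analyser's front at the points checked across the panel.
- **Other things:** the jar, brush and case looked unmoved in the last pictures. I checked that by eye only.
- **Disagreement:** before the push, two wrist views put the disc and recess about 3 mm apart along the push, and up to about 3 mm sideways relative to the fingers. I corrected the sideways offset from the closer pictures. No checks failed.

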